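# Raise the ratchet specimen stand four clicks and set the jar on it

### The job

The specimen jar is to be photographed at the stand's fourth notch: lift the lowered ratchet column by its side handle, exactly four clicks of the pawl, let it down gently until it rests on the pawl and let go. Then stand the wide specimen jar upright inside the rim of the raised round seat, gently, and leave the other things on the bench where they are.

Things in the scene. Friction and masses are not known exactly. Their poses are not given: they have to be found in the camera images.
- stand: fixed grey ratchet stand. Origin: centre of its base plate's underside, on the bench; z up. Base plate 150 (x) by 110 (y) by 14 mm; over it a steel column slides straight up and down in a grey guide 130 mm high, 62 by 36 mm. The column's handle points along the stand's -x, the pawl sits on the +x side.
- column: the sliding square column with its seat and handle, 0.4 to 0.65 kg; it can only move along the stand's z and starts fully down on its stop. Saw-toothed on its +x side, 7 teeth NOT evenly spaced (11 to 18 mm apart), hidden in the guide while low; the first click comes after 12 to 28 mm of rise. Origin: over the stand's origin, higher by the height raised.
- seat (a point): centre of the floor of the column's round aluminium seat: a shallow open dish 72 mm in diameter with a rim 3 mm high and 6 mm thick, 60 mm inside the rim. 146 mm above the bench when the column is fully down; moves up with it.
- handle (a point): the place to grip on the column's side handle, a level aluminium bar 14 mm wide (along the stand's y), 18 mm high, running from the seat along the stand's -x to 115 mm from the column's axis. This point is 85 mm from the axis, at mid-height of the bar, 9 mm below its top and 9 mm below the seat's floor. Under it is only the base plate, over 100 mm below.
- pawl: spring pawl, a dark tongue with a black knob on the stand's +x side, on a block clamped at a height that differs each time. Raising takes the column's weight and 1 N of rubbing; before a click 4 to 12 N more builds up over 5 mm, falls off, and within 5 mm more the pawl snaps under the tooth: no way back down. Dropping or pushing the column on it beyond 30 N harms it. Origin: stand's axis, 125 mm under the tongue's top.
- tooth4: the fourth tooth that passes the pawl, the one to rest on it in the end: a steel wedge 3.5 mm deep, 18 mm wide, 7 mm high with a flat underside, inside the column. Its given origin is the column's origin, not the tooth itself, so it does not tell the height.
- jar: the specimen jar: wide, squat, capped, 62 mm high, 0.13 to 0.25 kg, upright. Body 50 mm in diameter up to 32 mm, then a shoulder narrowing to the screw cap, the top 16 mm, 45 mm in diameter. Origin: centre of its underside; z up. The widest of the bottles.
- dropper: bystander: slim dropper bottle, 34 mm in diameter, 85 mm high, upright, light. Origin: centre of underside. It and the jar may change places.
- vial0: bystander: small capped glass vial, 26 mm in diameter, 70 mm high. Origin: centre of underside.
- vial1: bystander: another such vial.
- tray: bystander: small open tray, 70 by 55 by 22 mm. Origin: centre of underside.
- slidebox: bystander: closed card box, 85 by 40 by 30 mm. Origin: centre of underside.
- rack: bystander, fixed: clear tube rack with tubes, 120 (x) by 220 (y) mm, 106 mm high. Origin: centre of underside.

How it is judged:
By the outcome, as a careful person would: the job done as asked, in the order asked, and still so for the second after the job is handed in, with the robot touching nothing.
It also fails if it takes over 70 s, if anything falls off the work surface, if the arm or the gripper's body presses on something with over 40 N, if the wrist force passes 120 N, or if a joint passes its speed limit or range.

### The arm

A 7-joint arm with a two-finger parallel gripper is mounted at the origin on the work surface. World frame = base frame: x ahead of the robot, y to its left, z up, the work surface at z = 0. Lengths are in m, angles in rad, forces in N, time in s.
With the tool pointing down it reaches from about 0.425 to 0.825 m from the base axis. Payload 3.6 kg.
Tool frame: the origin (TCP) lies where the fingers leave the gripper's body, on its centre line; the fingertips stand 73 mm ahead of it and the grasp point (between the pads) lies 54 mm ahead of it; z points along the fingers, y is the direction in which the jaws open and shut (so a half turn about z gives the same grasp; the last joint's range is limited). The gripper opens to 85 mm and grips with 20 to 120 N. Pads are 22 mm wide; open, the fingers measure 114 mm over their backs; the gripper's body (76 mm by 85 mm) begins 54 mm behind the grasp point. The pads swing forward as they close: fully open they stand 13 mm farther back than shut.
Start: joints at [-1.127, 0.615, -0.013, 1.423, 0.008, 1.103, -0.04], TCP at [0.294, 0.58, 0.304] pointing down, gripper open.
Joint ranges: [-3.12, 3.12], [-0.3, 2.06], [-1.34, 1.32], [0.26, 2.42], [-1.36, 4.5], [0.01, 1.98], [-2.84, 2.84]. Speed limits (rad/s): [2.79, 2.79, 3.14, 3.14, 3.14, 3.14, 3.14].

### API

Orientations are given as a unit quaternion [x, y, z, w].
In Python, from station import bot gives the robot as it stands.
- The arm moves only by the tool arm_command, never from a script. Its argument "rows" is a list of rows, each a list of 2 entries, a list of its own where there are three numbers: the shift along the tool's x, y, z in mm, then the turn, a rotation vector about the tool's x, y, z in degrees. In form: [[[dx, dy, dz], [rx, ry, rz]], ...]. A call has 1 to 12 rows; each row is the pose to reach, as a shift and turn from the pose commanded when the call began, along the tool's axes at that moment; what a row does not reach only later rows make up. A row lasts 1/10 s, in which the tool goes at most 50 mm and 8.59 degrees, less where a joint would pass 70% of its speed; a pose out of reach is approached as far as the arm can. A call with a gripper value outside its range is refused whole. "jaw" is the gripper's target within -1 to 1 (fully open at 1, half-way at 0, shut at -1), set as the call begins (left out, the last holds). The fingers move at their own pace and stop on an object; "newtons" is the grip in N (left out, the last holds). Time passes only in rows, so rows that repeat a pose let the fingers close. It gives the time, the measured TCP pose, the force and the opening at its end, in the units of the state.
- bot.get_state(): the state, without advancing time (a new reading comes with each control period).
- bot.get_image(name): name is "side" or "top" or "wrist"; returns the picture (480x640x3 uint8, red, green, blue); there is no depth.
- bot.calibration(name): a dict with "intrinsics" (3x3 intrinsics, pixels), "eye" and "orientation" of the camera in the world. Camera axes: x right, y down, z forward; pixel columns grow to the right and rows downward; lengths in m; the calibration is good to about 2 mm. A picture is of the moment at which its call begins: read the wrist's pose just before it. calibration takes no time and is no camera call; for the wrist camera it gives the pose at the moment of the call.
- bot.sign_off(): hands the job in, once; it reports no verdict.
The state is a dict: "time": time; "joint_pos": joint angles; "qd": joint speeds; "tau": joint torques, N m; "ee_pos": TCP position; "tool_rot": TCP orientation; "contact_force": force on the tool from outside, world axes, zero at the start; "torque": the same for the moment, N m; "gripper_width": finger opening in m.
Only numpy, scipy, OpenCV 4.12 (cv2) and the standard library are available. Lean on these libraries where they do the work, as an engineer would, in place of code of your own. Each camera call takes 0.05 s, during which the arm holds its last target. There are 200 camera calls.

## Working session

There is one attempt and no reset: what is moved stays moved. The work goes in short steps, Python scripts to look and compute and a tool call to move; the robot and the scene stay as the last step left them, time stands still between calls to the robot, and variables do not carry over. Pictures are saved under pics/ and viewed, about 8 in all and at most 12, crops included, and the job is handed in when it is done.

Besides the shell and the picture viewer there is one more tool, called as name([rows], argument=value, ...), one row to a line, values as JSON. arm_command: Moves the arm, as the interface text tells. Its arguments: {"type":"object","properties":{"rows":{"type":"array","items":{"type":"array"}},"jaw":{"type":"number"},"newtons":{"type":"number"}},"required":["rows"]}

```bash
ls; mkdir -p pics; cat > h.py <<'E'
import numpy as np, cv2
from scipy.spatial.transform import Rotation as R
from station import bot
def cal(n):
    c=bot.calibration(n); o=np.array(c["orientation"],float)
    M=R.from_quat(o).as_matrix() if o.size==4 else o.reshape(3,3)
    return np.array(c["intrinsics"]),np.array(c["eye"]),M
def ray(n,u,v,c=None):
    K,e,M=c or cal(n); d=M@np.linalg.solve(K,[u,v,1]); return e,d/np.linalg.norm(d)
def onz(n,u,v,z,c=None):
    e,d=ray(n,u,v,c); return e+d*(z-e[2])/d[2]
def proj(n,p,c=None):
    K,e,M=c or cal(n); q=K@(M.T@(np.array(p)-e)); return q[:2]/q[2]
def shot(n,f):
    c=cal(n); im=cv2.cvtColor(bot.get_image(n),cv2.COLOR_RGB2BGR); cv2.imwrite('pics/'+f,im); return im,c
def totool(p):  # world point -> shift in tool axes (mm) from TCP
    s=bot.get_state(); M=R.from_quat(s["tool_rot"]).as_matrix(); return 1000*M.T@(np.array(p)-s["ee_pos"])
E
python3 - <<'E'
from h import *
np.set_printoptions(precision=4,suppress=True)
for n in("side","top"):
    im,c=shot(n,n+"0.png"); print(n,*c)
s=bot.get_state();print(s)
print(R.from_quat(s["tool_rot"]).as_matrix())
E
```

```text
pics
side [[526.107    0.     328.5821]
 [  0.     526.107  240.6321]
 [  0.       0.       1.    ]] [ 0.164  -0.879   0.6579] [[ 0.9287 -0.1941  0.316 ]
 [-0.3705 -0.4503  0.8124]
 [-0.0154 -0.8716 -0.4901]]
top [[439.5778   0.     325.2163]
 [  0.     439.5778 244.3142]
 [  0.       0.       1.    ]] [0.3649 0.0412 1.1376] [[ 0.0013 -0.9871  0.1601]
 [-1.     -0.0019 -0.0034]
 [ 0.0036 -0.1601 -0.9871]]
{'time': 0.1, 'joint_pos': array([-1.1275,  0.6159, -0.0126,  1.4248,  0.0081,  1.1034, -0.0404]), 'qd': array([ 0.    ,  0.0008, -0.0001, -0.0027,  0.0003, -0.001 , -0.0003]), 'tau': array([  0.0015, -47.0387,   0.2603, -17.1571,   0.0101,   0.0058,
         0.    ]), 'ee_pos': array([0.294 , 0.5791, 0.3028]), 'tool_rot': array([ 0.2327,  0.9725, -0.0012, -0.0003]), 'contact_force': array([ 0.4469, -0.4334, -0.0849]), 'torque': array([ 0.0243, -0.0128,  0.0172]), 'gripper_width': 0.08540881027405162}
[[-0.8917  0.4526 -0.0011]
 [ 0.4526  0.8917 -0.0021]
 [-0.     -0.0024 -1.    ]]
```

View pics/top0.png

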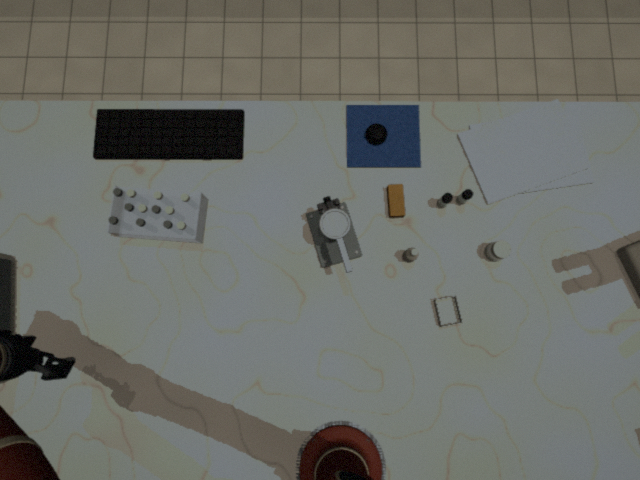

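View pics/side0.png

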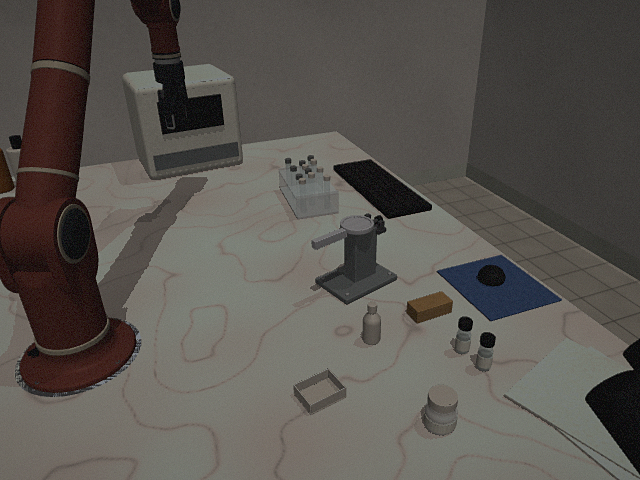

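The top view shows the seat at (335,223), the handle end at (349,271) and the jar at (494,250). In the side view the seat is at (357,224), the handle end at (315,243) and the jar cap top at (443,393).

```bash
python3 - <<'E'
from h import *
np.set_printoptions(precision=4,suppress=True)
def tri(a,b):
    (e1,d1),(e2,d2)=ray("top",*a),ray("side",*b)
    t=np.linalg.lstsq(np.c_[d1,-d2],e2-e1,rcond=None)[0];p,q=e1+d1*t[0],e2+d2*t[1]
    return (p+q)/2,np.linalg.norm(p-q)
S=onz("top",335,222.5,.149);H=onz("top",348.5,270,.146)
print("seat",S,onz("side",357,224,.149),"hend",H,onz("side",314.5,242,.14))
d=(H-S)[:2];print(np.hypot(*d),np.degrees(np.arctan2(d[1],d[0])))
print("jar",onz("top",497,250,.062),onz("side",443,393,.062))
print("dropper",onz("top",411,254,.06))
for n,w in(("top",(493,250)),):pass
im=cv2.imread('pics/top0.png');a=cv2.resize(im[180:330,290:530],None,fx=3.3,fy=3.3,interpolation=cv2.INTER_CUBIC)
cv2.imwrite('pics/c0.png',cv2.convertScaleAbs(a,alpha=1.5))
print(proj("top",onz("top",335,222.5,.149)))
E
```

```text
seat [0.5761 0.0154 0.149 ] [0.573 0.007 0.149] hend [ 0.467 -0.015  0.146] [ 0.47   -0.0145  0.14  ]
0.11329751836533543 -164.43610602252693
jar [ 0.5259 -0.3881  0.062 ] [ 0.533  -0.3984  0.062 ]
dropper [ 0.5158 -0.175   0.06  ]
[335.  222.5]
```

View pics/c0.png

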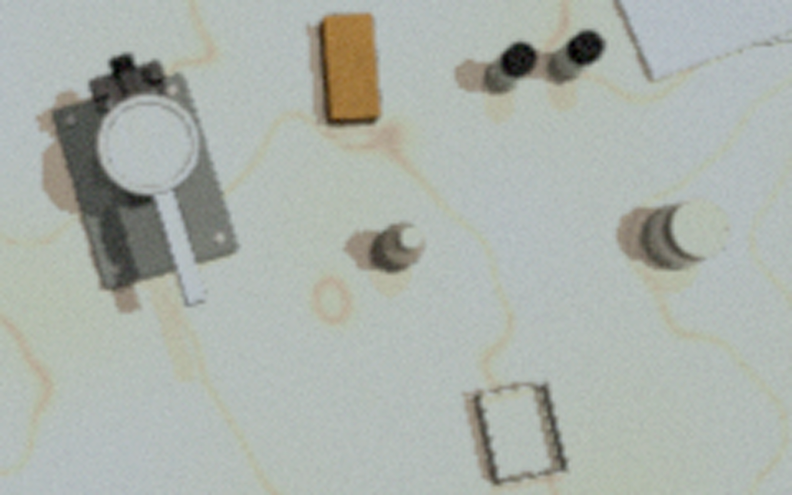

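```bash
python3 - <<'E'
from h import *
np.set_printoptions(precision=4,suppress=True)
S=onz("top",335.2,223.6,.149);H=onz("top",349.1,271.5,.146);d=(H-S)[:2]
print(S,H,np.hypot(*d),np.degrees(np.arctan2(d[1],d[0])))
u=d/np.hypot(*d);P=np.r_[S[:2]+.085*u,.303];print(P,totool(P))
J=onz("top",501.5,249.7,.062);print("jar",J)
E
```

```text
[0.5735 0.0149 0.149 ] [ 0.4636 -0.0164  0.146 ] 0.1143309928941142 -164.12221860005397
[ 0.4918 -0.0083  0.303 ] [-442.2451 -434.3089    0.8703]
jar [ 0.5267 -0.3993  0.062 ]
```

arm_command([
  [[-20,-20,0],[0,0,-2]],
  [[-50,-49,0],[0,0,-5]],
  [[-84,-82,0],[0,0,-9]],
  [[-118,-116,0],[0,0,-13]],
  [[-152,-150,0],[0,0,-17]],
  [[-187,-184,0],[0,0,-21]],
  [[-221,-217,0],[0,0,-25]],
  [[-255,-250,0],[0,0,-29]],
  [[-289,-284,0],[0,0,-33]],
  [[-323,-317,0],[0,0,-37]],
  [[-357,-350,0],[0,0,-40]],
  [[-385,-378,0],[0,0,-43]],
], jaw=1)

```text
time: 1.3
ee_pos: [0.4667, 0.0653, 0.3037]
tool_rot: [-0.14, 0.99, -0.0, -0.0]
contact_force: [0.9, 0.8, 0.7]
gripper_width: 0.0856
```

```bash
python3 - <<'E'
from h import *
np.set_printoptions(precision=4,suppress=True)
s=bot.get_state();print(s["time"],s["ee_pos"],s["joint_pos"],s["contact_force"])
M=R.from_quat(s["tool_rot"]).as_matrix();print(M)
print(totool([.4918,-.0083,.303]))
E
```

```text
1.3 [0.4667 0.0653 0.3037] [-0.0966  0.3435 -0.12    1.9179  0.0532  0.8838  1.6081] [0.8601 0.7835 0.6772]
[[-0.9609 -0.2771 -0.0004]
 [-0.2771  0.9609 -0.0009]
 [ 0.0006 -0.0007 -1.    ]]
[ -3.699  -77.6234   0.7728]
```

arm_command([
  [[-2,-30,0],[0,0,0]],
  [[-3,-60,0],[0,0,0]],
  [[-4,-77,0],[0,0,0]],
  [[-4,-77,0],[0,0,0]],
  [[-4,-77,0],[0,0,0]],
])

```text
time: 1.8
ee_pos: [0.4912, -0.004, 0.3036]
tool_rot: [-0.14, 0.99, 0.0, -0.001]
contact_force: [-0.5, 1.2, -1.3]
gripper_width: 0.0856
```

```bash
python3 - <<'E'
from h import *
np.set_printoptions(precision=4,suppress=True)
s=bot.get_state();print(s["time"],s["ee_pos"],s["contact_force"])
im,c=shot("wrist","w1.png");print(*c)
for n,p in(("grip",[.4918,-.0083,.146]),("seat",[.5735,.0149,.149]),("end",[.4636,-.0164,.146])): print(n,proj("wrist",p,c))
E
```

```text
1.8 [ 0.4912 -0.004   0.3036] [-0.5184  1.1909 -1.2827]
[[419.2773   0.     322.2085]
 [  0.     419.2773 238.7957]
 [  0.       0.       1.    ]] [ 0.4128 -0.0265  0.3744] [[-0.278   0.9121  0.3012]
 [ 0.9606  0.2634  0.0888]
 [ 0.0016  0.314  -0.9494]]
grip [313.7598 247.6641]
seat [313.8513 375.4074]
end [313.5315 197.9014]
```

View pics/w1.png

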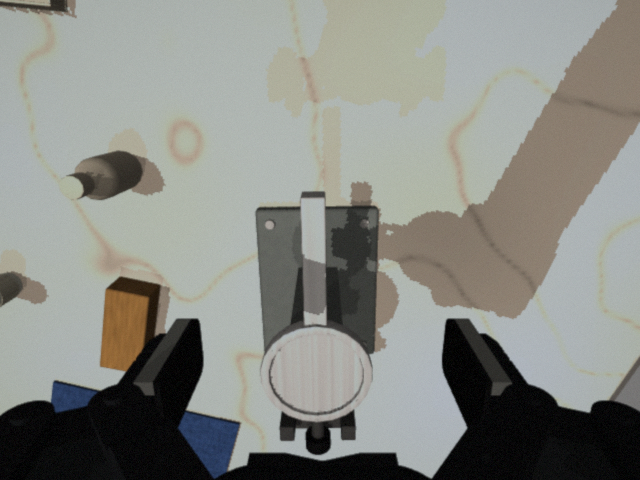

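The wrist view shows the handle bar centred at u≈313, with its end at (313,195) and the seat at (316,371). These agree with my estimates to about 2 mm. Next I descend.

arm_command([
  [[0,0,20],[0,0,0]],
  [[0,0,50],[0,0,0]],
  [[0,0,50],[0,0,0]],
  [[0,0,50],[0,0,0]],
])

```text
time: 2.25
ee_pos: [0.4914, -0.0033, 0.2541]
tool_rot: [-0.141, 0.99, 0.0, -0.0]
contact_force: [0.8, -0.8, 0.1]
gripper_width: 0.0854
```

```bash
python3 - <<'E'
from h import *
np.set_printoptions(precision=4,suppress=True)
print(bot.get_state()["ee_pos"], totool([.4918,-.0083,.191]),bot.get_state()["contact_force"])
c=cal("wrist")  # seat from w1 needs its own calibration; refine via stored
K=np.array([[419.2773,0,322.2085],[0,419.2773,238.7957],[0,0,1]]);e=np.array([.4128,-.0265,.3744]);M=np.array([[-.278,.9121,.3012],[.9606,.2634,.0888],[.0016,.314,-.9494]])
print("seat",onz("",316,371,.149,(K,e,M)),"bar",onz("",313.6,247.7,.146,(K,e,M)))
E
```

```text
[ 0.4914 -0.0033  0.2541] [ 0.9349 -4.9422 63.0904] [ 0.8141 -0.8453  0.0951]
seat [0.57   0.0153 0.149 ] bar [ 0.4918 -0.0084  0.146 ]
```

arm_command([
  [[1,-5,20],[0,0,0]],
  [[1,-5,45],[0,0,0]],
  [[1,-5,63],[0,0,0]],
  [[1,-5,63],[0,0,0]],
  [[1,-5,63],[0,0,0]],
])

```text
time: 2.75
ee_pos: [0.4929, -0.0092, 0.1922]
tool_rot: [-0.14, 0.99, -0.0, 0.001]
contact_force: [0.1, 0.2, 0.0]
gripper_width: 0.0853
```

arm_command([
  [[0,0,0],[0,0,0]],
  [[0,0,0],[0,0,0]],
  [[0,0,0],[0,0,0]],
  [[0,0,0],[0,0,0]],
  [[0,0,0],[0,0,0]],
  [[0,0,0],[0,0,0]],
  [[0,0,0],[0,0,0]],
  [[0,0,0],[0,0,0]],
  [[0,0,0],[0,0,0]],
  [[0,0,0],[0,0,0]],
], jaw=-1, newtons=50)

```text
time: 3.75
ee_pos: [0.4919, -0.009, 0.1913]
tool_rot: [-0.141, 0.99, 0.0, -0.0]
contact_force: [-1.7, 2.0, 4.8]
gripper_width: 0.013
```

arm_command([
  [[0,0,-2],[0,0,0]],
  [[0,0,-4],[0,0,0]],
  [[0,0,-4],[0,0,0]],
])

```text
time: 4.05
ee_pos: [0.4919, -0.009, 0.1944]
tool_rot: [-0.14, 0.99, 0.0, -0.0]
contact_force: [1.8, 2.9, -6.5]
gripper_width: 0.0131
```

arm_command([
  [[0,0,-2],[0,0,0]],
  [[0,0,-4],[0,0,0]],
  [[0,0,-4],[0,0,0]],
])

```text
time: 4.35
ee_pos: [0.4919, -0.0091, 0.199]
tool_rot: [-0.14, 0.99, 0.0, -0.0]
contact_force: [0.1, 5.0, -6.9]
gripper_width: 0.0133
```

arm_command([
  [[0,0,-2],[0,0,0]],
  [[0,0,-2],[0,0,0]],
])

```text
time: 4.55
ee_pos: [0.4919, -0.009, 0.2011]
tool_rot: [-0.14, 0.99, 0.0, -0.0]
contact_force: [0.4, 5.0, -6.2]
gripper_width: 0.0132
```

arm_command([
  [[0,0,-2],[0,0,0]],
  [[0,0,-2],[0,0,0]],
])

```text
time: 4.75
ee_pos: [0.4919, -0.0091, 0.2031]
tool_rot: [-0.14, 0.99, 0.0, -0.0]
contact_force: [0.8, 5.4, -5.9]
gripper_width: 0.0135
```

arm_command([
  [[0,0,-2],[0,0,0]],
  [[0,0,-2],[0,0,0]],
])

```text
time: 4.95
ee_pos: [0.4919, -0.0091, 0.2051]
tool_rot: [-0.14, 0.99, 0.0, -0.0]
contact_force: [0.9, 4.7, -6.0]
gripper_width: 0.013
```

arm_command([
  [[0,0,-2],[0,0,0]],
  [[0,0,-2],[0,0,0]],
])

```text
time: 5.15
ee_pos: [0.4919, -0.0091, 0.2071]
tool_rot: [-0.14, 0.99, 0.0, 0.0]
contact_force: [-0.5, 4.4, -5.9]
gripper_width: 0.013
```

arm_command([
  [[0,0,-2],[0,0,0]],
  [[0,0,-2],[0,0,0]],
])

```text
time: 5.35
ee_pos: [0.4919, -0.0091, 0.2086]
tool_rot: [-0.14, 0.99, 0.0, -0.0]
contact_force: [2.0, 5.0, -8.9]
gripper_width: 0.0133
```

arm_command([
  [[0,0,-2],[0,0,0]],
  [[0,0,-2],[0,0,0]],
])

```text
time: 5.55
ee_pos: [0.4919, -0.0091, 0.2104]
tool_rot: [-0.14, 0.99, 0.001, -0.0]
contact_force: [2.2, 4.6, -9.6]
gripper_width: 0.0131
```

arm_command([
  [[0,0,-2],[0,0,0]],
  [[0,0,-2],[0,0,0]],
])

```text
time: 5.75
ee_pos: [0.4919, -0.0091, 0.2123]
tool_rot: [-0.14, 0.99, 0.001, -0.0]
contact_force: [1.8, 5.3, -9.2]
gripper_width: 0.0134
```

arm_command([
  [[0,0,-2],[0,0,0]],
  [[0,0,-2],[0,0,0]],
])

```text
time: 5.95
ee_pos: [0.4919, -0.0091, 0.2151]
tool_rot: [-0.14, 0.99, 0.0, -0.0]
contact_force: [0.8, 5.8, -4.1]
gripper_width: 0.013
```

arm_command([
  [[0,0,-2],[0,0,0]],
  [[0,0,-2],[0,0,0]],
])

```text
time: 6.15
ee_pos: [0.4919, -0.0091, 0.2172]
tool_rot: [-0.14, 0.99, 0.0, -0.0]
contact_force: [0.5, 5.0, -3.9]
gripper_width: 0.0131
```

arm_command([
  [[0,0,-2],[0,0,0]],
  [[0,0,-2],[0,0,0]],
])

```text
time: 6.35
ee_pos: [0.4919, -0.0091, 0.219]
tool_rot: [-0.14, 0.99, 0.0, 0.0]
contact_force: [1.8, 5.5, -6.2]
gripper_width: 0.0129
```

The first click showed clearly: a force peak near z=0.211, a dip, then back to baseline at 0.219. I keep lifting in 2 mm steps.

arm_command([
  [[0,0,-2],[0,0,0]],
  [[0,0,-2],[0,0,0]],
])

```text
time: 6.55
ee_pos: [0.4919, -0.0091, 0.2203]
tool_rot: [-0.14, 0.99, 0.001, -0.0]
contact_force: [2.2, 5.6, -10.0]
gripper_width: 0.0132
```

arm_command([
  [[0,0,-2],[0,0,0]],
  [[0,0,-2],[0,0,0]],
])

```text
time: 6.75
ee_pos: [0.4919, -0.0091, 0.2222]
tool_rot: [-0.14, 0.99, 0.001, -0.0]
contact_force: [2.0, 4.8, -11.2]
gripper_width: 0.0133
```

arm_command([
  [[0,0,-2],[0,0,0]],
  [[0,0,-2],[0,0,0]],
])

```text
time: 6.95
ee_pos: [0.4919, -0.0091, 0.2245]
tool_rot: [-0.14, 0.99, 0.001, -0.0]
contact_force: [0.9, 5.1, -7.3]
gripper_width: 0.0132
```

arm_command([
  [[0,0,-2],[0,0,0]],
  [[0,0,-2],[0,0,0]],
])

```text
time: 7.15
ee_pos: [0.4919, -0.0091, 0.227]
tool_rot: [-0.14, 0.99, 0.0, -0.0]
contact_force: [0.7, 5.2, -5.8]
gripper_width: 0.0131
```

arm_command([
  [[0,0,-2],[0,0,0]],
  [[0,0,-2],[0,0,0]],
])

```text
time: 7.35
ee_pos: [0.4919, -0.0091, 0.229]
tool_rot: [-0.14, 0.99, 0.0, -0.0]
contact_force: [1.4, 5.0, -5.7]
gripper_width: 0.0136
```

arm_command([
  [[0,0,-2],[0,0,0]],
  [[0,0,-2],[0,0,0]],
])

```text
time: 7.55
ee_pos: [0.4919, -0.0091, 0.231]
tool_rot: [-0.14, 0.99, 0.0, 0.0]
contact_force: [0.9, 5.8, -4.9]
gripper_width: 0.0132
```

arm_command([
  [[0,0,-2],[0,0,0]],
  [[0,0,-2],[0,0,0]],
])

```text
time: 7.75
ee_pos: [0.4919, -0.0091, 0.2331]
tool_rot: [-0.14, 0.99, 0.0, 0.0]
contact_force: [0.8, 4.8, -5.1]
gripper_width: 0.0129
```

arm_command([
  [[0,0,-2],[0,0,0]],
  [[0,0,-2],[0,0,0]],
])

```text
time: 7.95
ee_pos: [0.4919, -0.0091, 0.2351]
tool_rot: [-0.14, 0.99, 0.0, 0.0]
contact_force: [0.4, 4.8, -4.2]
gripper_width: 0.013
```

arm_command([
  [[0,0,-2],[0,0,0]],
  [[0,0,-2],[0,0,0]],
])

```text
time: 8.15
ee_pos: [0.4918, -0.0091, 0.2369]
tool_rot: [-0.14, 0.99, 0.0, 0.0]
contact_force: [0.5, 4.8, -6.6]
gripper_width: 0.0127
```

arm_command([
  [[0,0,-2],[0,0,0]],
  [[0,0,-2],[0,0,0]],
])

```text
time: 8.35
ee_pos: [0.4919, -0.0091, 0.2383]
tool_rot: [-0.14, 0.99, 0.001, -0.0]
contact_force: [1.9, 5.5, -9.9]
gripper_width: 0.0134
```

arm_command([
  [[0,0,-2],[0,0,0]],
  [[0,0,-2],[0,0,0]],
])

```text
time: 8.55
ee_pos: [0.4919, -0.0091, 0.2402]
tool_rot: [-0.14, 0.99, 0.001, -0.0]
contact_force: [2.6, 4.9, -10.7]
gripper_width: 0.0133
```

arm_command([
  [[0,0,-2],[0,0,0]],
  [[0,0,-2],[0,0,0]],
])

```text
time: 8.75
ee_pos: [0.4919, -0.0091, 0.2424]
tool_rot: [-0.14, 0.99, 0.001, -0.0]
contact_force: [1.4, 5.1, -8.4]
gripper_width: 0.0132
```

arm_command([
  [[0,0,-2],[0,0,0]],
  [[0,0,-2],[0,0,0]],
])

```text
time: 8.95
ee_pos: [0.4919, -0.0091, 0.2447]
tool_rot: [-0.14, 0.99, 0.001, -0.0]
contact_force: [1.7, 4.4, -8.1]
gripper_width: 0.0131
```

arm_command([
  [[0,0,-2],[0,0,0]],
  [[0,0,-2],[0,0,0]],
])

```text
time: 9.15
ee_pos: [0.4919, -0.0091, 0.2469]
tool_rot: [-0.14, 0.99, 0.001, -0.0]
contact_force: [0.4, 5.8, -6.6]
gripper_width: 0.013
```

arm_command([
  [[0,0,-2],[0,0,0]],
  [[0,0,-2],[0,0,0]],
])

```text
time: 9.35
ee_pos: [0.4919, -0.0091, 0.2489]
tool_rot: [-0.14, 0.99, 0.001, 0.0]
contact_force: [1.3, 6.3, -5.5]
gripper_width: 0.0132
```

arm_command([
  [[0,0,-2],[0,0,0]],
  [[0,0,-2],[0,0,0]],
])

```text
time: 9.55
ee_pos: [0.4919, -0.0091, 0.2502]
tool_rot: [-0.14, 0.99, 0.001, -0.0]
contact_force: [2.9, 6.1, -9.8]
gripper_width: 0.0133
```

arm_command([
  [[0,0,-2],[0,0,0]],
  [[0,0,-2],[0,0,0]],
])

```text
time: 9.75
ee_pos: [0.4919, -0.0091, 0.2522]
tool_rot: [-0.14, 0.99, 0.001, -0.0]
contact_force: [2.1, 5.3, -10.1]
gripper_width: 0.0129
```

arm_command([
  [[0,0,-2],[0,0,0]],
  [[0,0,-2],[0,0,0]],
])

```text
time: 9.95
ee_pos: [0.4919, -0.0091, 0.2542]
tool_rot: [-0.14, 0.99, 0.001, -0.0]
contact_force: [2.8, 4.8, -9.4]
gripper_width: 0.013
```

arm_command([
  [[0,0,-2],[0,0,0]],
  [[0,0,-2],[0,0,0]],
])

```text
time: 10.15
ee_pos: [0.4919, -0.0091, 0.2567]
tool_rot: [-0.14, 0.99, 0.001, -0.0]
contact_force: [1.3, 4.3, -7.7]
gripper_width: 0.0129
```

arm_command([
  [[0,0,-2],[0,0,0]],
  [[0,0,-2],[0,0,0]],
  [[0,0,-2],[0,0,0]],
])

```text
time: 10.45
ee_pos: [0.4919, -0.0091, 0.2589]
tool_rot: [-0.14, 0.99, 0.001, 0.0]
contact_force: [0.6, 5.4, -6.3]
gripper_width: 0.0131
```

Four peaks so far, building up from z≈0.207, 0.219, 0.236 and 0.249. I rise 1.5 mm more for margin, still short of tooth 5, then lower gently while watching the force.

arm_command([
  [[0,0,-1.5],[0,0,0]],
  [[0,0,-1.5],[0,0,0]],
  [[0,0,-1.5],[0,0,0]],
])

```text
time: 10.75
ee_pos: [0.4919, -0.0091, 0.2605]
tool_rot: [-0.14, 0.99, 0.001, 0.0]
contact_force: [2.0, 4.8, -5.7]
gripper_width: 0.0132
```

arm_command([
  [[0,0,1],[0,0,0]],
  [[0,0,1],[0,0,0]],
])

```text
time: 10.95
ee_pos: [0.4919, -0.0091, 0.2594]
tool_rot: [-0.14, 0.99, 0.001, 0.0]
contact_force: [0.5, 5.2, -6.1]
gripper_width: 0.0135
```

arm_command([
  [[0,0,1],[0,0,0]],
  [[0,0,1],[0,0,0]],
])

```text
time: 11.15
ee_pos: [0.4919, -0.0091, 0.2584]
tool_rot: [-0.14, 0.99, 0.001, 0.0]
contact_force: [1.0, 4.9, -5.9]
gripper_width: 0.0133
```

arm_command([
  [[0,0,1],[0,0,0]],
  [[0,0,1],[0,0,0]],
])

```text
time: 11.35
ee_pos: [0.4918, -0.0091, 0.258]
tool_rot: [-0.14, 0.99, 0.0, 0.0]
contact_force: [0.5, 5.2, -1.6]
gripper_width: 0.0132
```

arm_command([
  [[0,0,1],[0,0,0]],
  [[0,0,1],[0,0,0]],
])

```text
time: 11.55
ee_pos: [0.4919, -0.009, 0.2579]
tool_rot: [-0.14, 0.99, 0.0, 0.0]
contact_force: [-2.1, 4.8, 3.2]
gripper_width: 0.013
```

It rests on the pawl at z≈0.258, a rise of about 66.6 mm. I ease the push off and let go.

arm_command([
  [[0,0,-0.6],[0,0,0]],
  [[0,0,-0.6],[0,0,0]],
])

```text
time: 11.75
ee_pos: [0.4919, -0.0091, 0.258]
tool_rot: [-0.14, 0.99, 0.0, 0.0]
contact_force: [-1.9, 5.2, 0.6]
gripper_width: 0.0128
```

arm_command([
  [[0,0,0],[0,0,0]],
  [[0,0,0],[0,0,0]],
  [[0,0,0],[0,0,0]],
  [[0,0,0],[0,0,0]],
  [[0,0,0],[0,0,0]],
  [[0,0,0],[0,0,0]],
], jaw=1)

```text
time: 12.35
ee_pos: [0.492, -0.01, 0.257]
tool_rot: [-0.14, 0.99, -0.0, -0.0]
contact_force: [-0.0, -1.1, 0.3]
gripper_width: 0.0857
```

arm_command([
  [[0,0,-20],[0,0,0]],
  [[0,0,-50],[0,0,0]],
  [[0,0,-80],[0,0,0]],
  [[0,0,-100],[0,0,0]],
  [[0,0,-100],[0,0,0]],
  [[0,0,-100],[0,0,0]],
])

```text
time: 12.95
ee_pos: [0.4917, -0.0098, 0.3567]
tool_rot: [-0.14, 0.99, -0.0, -0.0]
contact_force: [-0.8, -0.1, -0.4]
gripper_width: 0.0853
```

```bash
python3 - <<'E'
from h import *
np.set_printoptions(precision=4,suppress=True)
s=bot.get_state();print(s["time"],s["ee_pos"],s["joint_pos"],s["contact_force"],s["gripper_width"])
im,c=shot("wrist","w2.png")
im,c=shot("top","t2.png")
w=cv2.imread('pics/w2.png')
cv2.imwrite('pics/c2.png',np.hstack([cv2.resize(w,(400,300)),cv2.resize(im[160:310,270:470],(400,300),interpolation=cv2.INTER_CUBIC)]))
print(totool([.5267,-.3993,.300]))
E
```

```text
12.95 [ 0.4917 -0.0098  0.3567] [ 0.0506  0.3172 -0.1018  1.785   0.0369  1.0416  1.7867] [-0.7557 -0.0882 -0.4257] 0.08531179725235834
[  73.7679 -384.1156   55.6112]
```

View pics/w2.png

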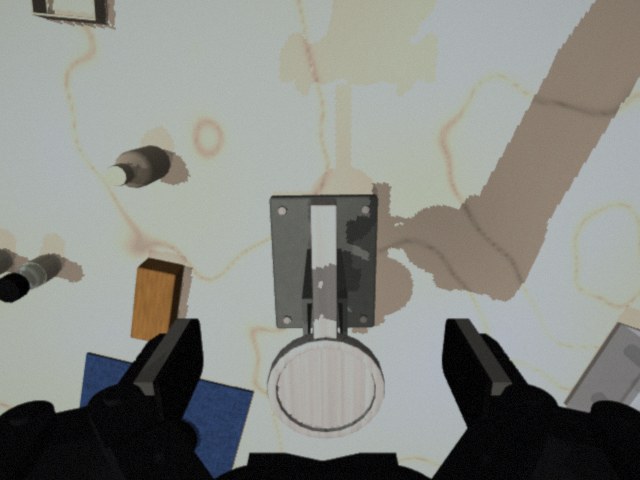

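The fourth notch holds: the seat stays up, with its rim ellipse centred at (327,387). Next, the jar.

arm_command([
  [[5,-20,3],[0,0,3]],
  [[12,-60,10],[0,0,7]],
  [[20,-105,15],[0,0,11]],
  [[28,-150,20],[0,0,15]],
  [[37,-195,28],[0,0,19]],
  [[46,-240,35],[0,0,23]],
  [[55,-285,42],[0,0,27]],
  [[63,-330,48],[0,0,31]],
  [[70,-360,52],[0,0,35]],
  [[74,-380,55],[0,0,38]],
  [[74,-384,55],[0,0,40]],
  [[74,-384,55],[0,0,40]],
])

```text
time: 14.25
ee_pos: [0.5265, -0.3999, 0.3007]
tool_rot: [0.208, 0.978, 0.0, -0.001]
contact_force: [0.2, 1.4, 0.4]
gripper_width: 0.0853
```

arm_command([
  [[0,0,0],[0,0,0]],
  [[0,0,0],[0,0,0]],
  [[0,0,0],[0,0,0]],
])

```text
time: 14.55
ee_pos: [0.5278, -0.3979, 0.3025]
tool_rot: [0.206, 0.979, 0.0, 0.0]
contact_force: [0.1, -0.8, 0.5]
gripper_width: 0.0854
```

```bash
python3 - <<'E'
from h import *
np.set_printoptions(precision=4,suppress=True)
s=bot.get_state();print(s["time"],s["ee_pos"],s["joint_pos"],s["contact_force"])
im,c=shot("wrist","w3.png")
print(proj("wrist",[.5267,-.3993,.062],c)); np.savez('w3.npz',*c)
E
```

```text
14.55 [ 0.5278 -0.3979  0.3025] [ 0.5335  0.6371  0.1441  1.3933 -0.0959  1.1177  1.8472] [ 0.1001 -0.8263  0.4772]
[319.9454 211.3756]
```

View pics/w3.png

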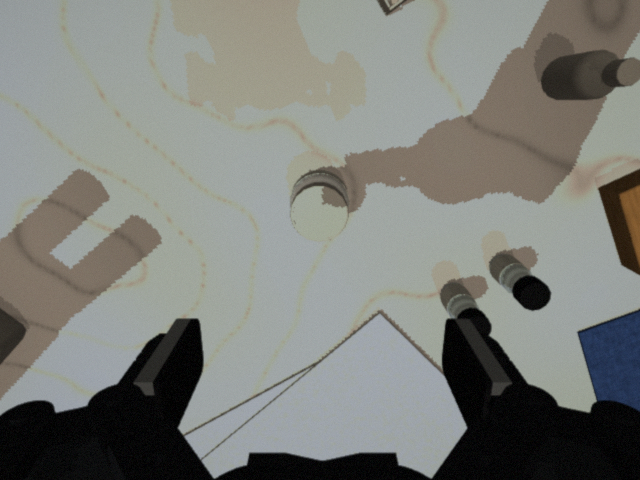

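The jar cap disc is centred at (319.5,213.5). I predicted (320,211), so the agreement is about 2 mm.

```bash
python3 - <<'E'
from h import *
np.set_printoptions(precision=4,suppress=True)
z=np.load('w3.npz');c=[z[k] for k in z.files]
J=onz("",319.5,213.5,.062,c);print("jar",J,totool(np.r_[J[:2],.110]))
# vial tops
print(onz("",471,322,.07,c),onz("",532,293,.07,c))
# seat: rim circle from w2; fit bright ellipse of rim outer edge with wrist pose of that moment
E=np.array([.4917,-.0098,.3567]);q=R.from_matrix(np.c_[[-.9609,-.2771,0],[-.2771,.9609,0],[0,0,-1]])
# camera in tool frame from current calibration
s=bot.get_state();M=R.from_quat(s["tool_rot"]).as_matrix();K,e,Mc=cal("wrist")
o=M.T@(e-s["ee_pos"]);Rc=M.T@Mc
M2=q.as_matrix();c2=(K,E+M2@o,M2@Rc)
zt=.146+.0667+.003
L,Rr=onz("",269,390,zt,c2),onz("",385,390,zt,c2);T,B=onz("",327,335.5,zt,c2),onz("",327,438.5,zt,c2)
print(L,Rr,np.linalg.norm(L-Rr),(L+Rr)/2,T,B,np.linalg.norm(T-B),(T+B)/2)
E
```

```text
jar [ 0.5281 -0.4003  0.062 ] [ -1.1509  -1.8157 192.4876]
[ 0.6596 -0.3232  0.07  ] [ 0.6542 -0.2709  0.07  ]
[ 0.5822 -0.0173  0.2157] [0.5628 0.0501 0.2157] 0.07009352817705988 [0.5725 0.0164 0.2157] [0.5364 0.0058 0.2157] [0.6077 0.0267 0.2157] 0.07421483242628532 [0.572  0.0163 0.2157]
```

arm_command([
  [[-1,-2,30],[0,0,0]],
  [[-1,-2,70],[0,0,0]],
  [[-1,-2,110],[0,0,0]],
  [[-1,-2,145],[0,0,0]],
  [[-1,-2,170],[0,0,0]],
  [[-1,-2,185],[0,0,0]],
  [[-1,-2,192],[0,0,0]],
  [[-1,-2,192],[0,0,0]],
  [[-1,-2,192],[0,0,0]],
])

```text
time: 15.5
ee_pos: [0.5282, -0.402, 0.1115]
tool_rot: [0.207, 0.978, -0.001, 0.001]
contact_force: [0.3, -0.1, -0.4]
gripper_width: 0.0853
```

arm_command([
  [[0,0,0],[0,0,0]],
  [[0,0,0],[0,0,0]],
  [[0,0,0],[0,0,0]],
  [[0,0,0],[0,0,0]],
  [[0,0,0],[0,0,0]],
  [[0,0,0],[0,0,0]],
  [[0,0,0],[0,0,0]],
], jaw=-1, newtons=35)

```text
time: 16.2
ee_pos: [0.5279, -0.4016, 0.111]
tool_rot: [0.207, 0.978, -0.0, 0.001]
contact_force: [-0.1, 0.5, 4.8]
gripper_width: 0.0437
```

arm_command([
  [[0,0,-3],[0,0,0]],
  [[0,0,-8],[0,0,0]],
  [[0,0,-15],[0,0,0]],
  [[0,0,-15],[0,0,0]],
  [[0,0,-15],[0,0,0]],
])

```text
time: 16.7
ee_pos: [0.5274, -0.4015, 0.1252]
tool_rot: [0.207, 0.978, -0.0, 0.0]
contact_force: [1.0, -0.3, -2.2]
gripper_width: 0.044
```

```bash
python3 - <<'E'
from h import *
np.set_printoptions(precision=4,suppress=True)
s=bot.get_state();print(s["time"],s["ee_pos"],s["contact_force"],s["torque"])
im,c=shot("side","s3.png");shot("wrist","w4.png")
b=cv2.imread('pics/w4.png')
cv2.imwrite('pics/c3.png',np.hstack([cv2.resize(im[200:460,300:560],(400,400),interpolation=cv2.INTER_CUBIC),cv2.resize(b,(400,400))]))
E
```

```text
16.7 [ 0.5274 -0.4015  0.1252] [ 0.9925 -0.3049 -2.2136] [-0.0147  0.0053 -0.0501]
```

View pics/c3.png

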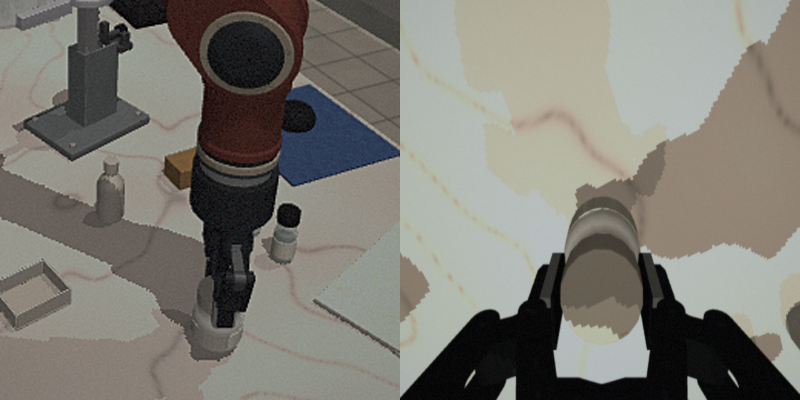

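The jar is gripped by the cap, upright and clear of the bench (width 44 mm, 2.2 N). I raise it well above the rim and then carry it over.

arm_command([
  [[0,0,-15],[0,0,0]],
  [[0,0,-45],[0,0,0]],
  [[0,0,-80],[0,0,0]],
  [[0,0,-120],[0,0,0]],
  [[0,0,-160],[0,0,0]],
  [[0,0,-200],[0,0,0]],
  [[0,0,-235],[0,0,0]],
  [[0,0,-262],[0,0,0]],
  [[0,0,-275],[0,0,0]],
  [[0,0,-275],[0,0,0]],
  [[0,0,-275],[0,0,0]],
])

```text
time: 17.9
ee_pos: [0.527, -0.4011, 0.4]
tool_rot: [0.207, 0.978, 0.0, -0.0]
contact_force: [0.7, 0.5, -1.9]
gripper_width: 0.0437
```

```bash
python3 - <<'E'
from h import *
np.set_printoptions(precision=4,suppress=True)
s=bot.get_state();print(s["time"],s["ee_pos"],s["joint_pos"],R.from_quat(s["tool_rot"]).as_matrix()); print(totool([.572,.0158,.40]))
E
```

```text
17.9 [ 0.527  -0.4011  0.4   ] [ 0.535   0.5784  0.1566  1.226  -0.0876  1.3443  1.8397] [[-0.9141  0.4054 -0.0005]
 [ 0.4054  0.9141  0.0004]
 [ 0.0006  0.0001 -1.    ]]
[127.9078 399.3718   0.0994]
```

arm_command([
  [[4,12,0],[0,0,0]],
  [[12,38,0],[0,0,0]],
  [[24,75,0],[0,0,0]],
  [[37,115,0],[0,0,0]],
  [[50,157,0],[0,0,0]],
  [[64,200,0],[0,0,0]],
  [[78,243,0],[0,0,0]],
  [[92,286,0],[0,0,0]],
  [[105,328,0],[0,0,0]],
  [[117,365,0],[0,0,0]],
  [[125,390,0],[0,0,0]],
  [[128,399,0],[0,0,0]],
])

```text
time: 19.1
ee_pos: [0.5713, 0.0207, 0.3987]
tool_rot: [0.203, 0.979, 0.001, -0.002]
contact_force: [1.0, 0.1, -2.1]
gripper_width: 0.0438
```

arm_command([
  [[0,0,10],[0,0,0]],
  [[0,0,25],[0,0,0]],
  [[0,0,40],[0,0,0]],
  [[0,0,50],[0,0,0]],
  [[0,0,50],[0,0,0]],
  [[0,0,50],[0,0,0]],
])

```text
time: 19.7
ee_pos: [0.5722, 0.014, 0.3499]
tool_rot: [0.208, 0.978, -0.0, -0.0]
contact_force: [0.1, 0.5, -1.8]
gripper_width: 0.0435
```

```bash
python3 - <<'E'
from h import *
np.set_printoptions(precision=4,suppress=True)
s=bot.get_state();print(s["time"],s["ee_pos"],s["contact_force"]); print(totool([.572,.0158,.3237]))
a,c=shot("wrist","w5.png");b,cs=shot("side","s5.png")
print(proj("wrist",[.572,.0158,.2157],c),proj("side",[.572,.0158,.2157],cs))
cv2.imwrite('pics/c5.png',np.hstack([cv2.resize(a,(400,300)),cv2.resize(b[130:250,280:440],(400,300),interpolation=cv2.INTER_CUBIC)]))
E
```

```text
19.7 [0.5722 0.014  0.3499] [ 0.1327  0.4563 -1.7853]
[ 0.881   1.5665 26.2385]
[325.6839 261.7816] [355.141  193.2213]
```

View pics/c5.png

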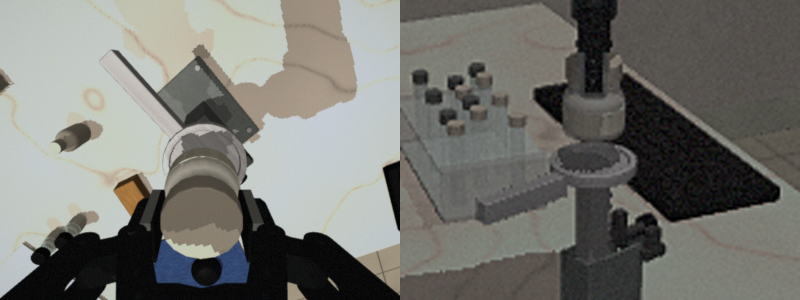

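The jar hangs centred over the dish in both views: wrist seat u≈203 against jar u≈202, and side both at x≈594 in the crop. I lower it gently.

arm_command([
  [[1,1.5,5],[0,0,0]],
  [[1,1.5,12],[0,0,0]],
  [[1,1.5,18],[0,0,0]],
  [[1,1.5,22],[0,0,0]],
  [[1,1.5,22],[0,0,0]],
  [[1,1.5,22],[0,0,0]],
])

```text
time: 20.4
ee_pos: [0.5719, 0.017, 0.3279]
tool_rot: [0.207, 0.978, -0.0, -0.0]
contact_force: [0.1, -0.2, -2.0]
gripper_width: 0.0441
```

arm_command([
  [[0,0,1],[0,0,0]],
  [[0,0,1],[0,0,0]],
])

```text
time: 20.6
ee_pos: [0.5719, 0.0169, 0.3271]
tool_rot: [0.207, 0.978, 0.0, 0.0]
contact_force: [-0.1, -0.4, -1.6]
gripper_width: 0.0434
```

arm_command([
  [[0,0,1],[0,0,0]],
  [[0,0,1],[0,0,0]],
])

```text
time: 20.8
ee_pos: [0.5718, 0.017, 0.326]
tool_rot: [0.207, 0.978, -0.0, -0.0]
contact_force: [0.6, -0.3, -1.3]
gripper_width: 0.0436
```

arm_command([
  [[0,0,1],[0,0,0]],
  [[0,0,1],[0,0,0]],
])

```text
time: 21.0
ee_pos: [0.5718, 0.017, 0.3249]
tool_rot: [0.207, 0.978, -0.0, -0.0]
contact_force: [0.8, 0.6, -0.7]
gripper_width: 0.0439
```

arm_command([
  [[0,0,0.7],[0,0,0]],
  [[0,0,0.7],[0,0,0]],
])

```text
time: 21.2
ee_pos: [0.5718, 0.017, 0.3242]
tool_rot: [0.207, 0.978, -0.0, -0.0]
contact_force: [-1.2, 0.7, -1.2]
gripper_width: 0.0439
```

arm_command([
  [[0,0,0.7],[0,0,0]],
  [[0,0,0.7],[0,0,0]],
  [[0,0,0.7],[0,0,0]],
])

```text
time: 21.5
ee_pos: [0.5719, 0.017, 0.3237]
tool_rot: [0.207, 0.978, 0.0, 0.0]
contact_force: [-0.2, -0.8, -0.2]
gripper_width: 0.0436
```

arm_command([
  [[0,0,0.7],[0,0,0]],
  [[0,0,0.7],[0,0,0]],
  [[0,0,0.7],[0,0,0]],
])

```text
time: 21.8
ee_pos: [0.572, 0.0169, 0.3236]
tool_rot: [0.207, 0.978, 0.0, 0.001]
contact_force: [0.1, 0.9, 3.4]
gripper_width: 0.0435
```

Contact at TCP z 0.3236, the height predicted for the dish floor (the rim would have met it 3 mm higher). I ease off and release.

arm_command([
  [[0,0,-0.5],[0,0,0]],
  [[0,0,-0.5],[0,0,0]],
])

```text
time: 22.0
ee_pos: [0.572, 0.0169, 0.3236]
tool_rot: [0.207, 0.978, 0.0, 0.0]
contact_force: [0.0, -0.0, 2.5]
gripper_width: 0.044
```

arm_command([
  [[0,0,0],[0,0,0]],
  [[0,0,0],[0,0,0]],
  [[0,0,0],[0,0,0]],
  [[0,0,0],[0,0,0]],
  [[0,0,0],[0,0,0]],
  [[0,0,0],[0,0,0]],
], jaw=1)

```text
time: 22.6
ee_pos: [0.5718, 0.017, 0.3233]
tool_rot: [0.207, 0.978, -0.0, -0.0]
contact_force: [0.1, -0.7, 1.1]
gripper_width: 0.0852
```

arm_command([
  [[0,0,-5],[0,0,0]],
  [[0,0,-20],[0,0,0]],
  [[0,0,-50],[0,0,0]],
  [[0,0,-80],[0,0,0]],
  [[0,0,-110],[0,0,0]],
  [[0,0,-130],[0,0,0]],
  [[0,0,-130],[0,0,0]],
  [[0,0,-130],[0,0,0]],
])

```text
time: 23.4
ee_pos: [0.5716, 0.017, 0.4533]
tool_rot: [0.207, 0.978, 0.0, 0.0]
contact_force: [-0.3, -0.4, -0.2]
gripper_width: 0.0853
```

```bash
python3 - <<'E'
from h import *
s=bot.get_state();print(s["time"],s["ee_pos"],s["contact_force"],s["gripper_width"])
a,c=shot("wrist","w6.png");b,cs=shot("side","s6.png")
cv2.imwrite('pics/c6.png',np.hstack([cv2.resize(a,(400,400)),cv2.resize(b[140:440,250:550],(400,400),interpolation=cv2.INTER_CUBIC)]))
E
```

```text
23.4 [0.57163928 0.01699253 0.45331874] [-0.26978281 -0.44148159 -0.22553102] 0.08528903216268457
```

View pics/c6.png

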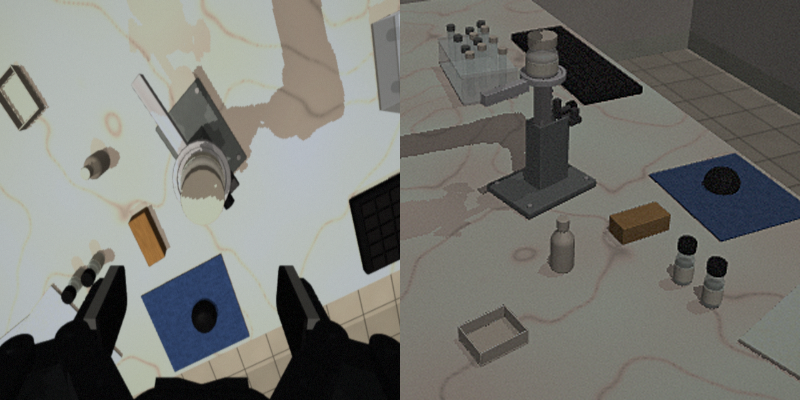

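The jar stands upright inside the rim on the raised seat, the gripper is clear and the bystanders have not moved. I hand in.

```bash
python3 -c "
from h import *
print(bot.sign_off())"
```

```text
the job is handed in; nothing more can be done
None
```

The column now rests on its fourth notch and the wide jar stands upright in the seat. I handed the job in after about 23 s of the 70 s allowed, and no verdict was reported.

- **Column:** I counted four separate force rises and falls while lifting by the handle. I then lowered it until the pawl took the weight at a rise of about 67 mm. The wrist reading when it settled was 3 N, which I eased before letting go. The seat was still up in every later picture.
- **Jar:** I picked it up by the cap and lowered it onto the seat. It made contact at the height predicted for the dish floor, 3 mm below where the rim would have stopped it. The wrist reading at contact was about 3.4 N.
- **Last checks:** The final wrist and side views show the jar upright inside the rim. The gripper was clear, with no contact force. The bottles, tray and box look unmoved by eye; I did not re-measure them.
- **Disagreements:** My estimates of the seat's centre differed by about 2–4 mm between views, and I used a middle value. My first rough side-view reading was 8 mm off, so I dropped it. The easing move at the jar took the force down only from 3.4 to 2.5 N before I opened the gripper.

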